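# Open the press-and-turn safety cap of the resin-solvent tin

## Robot

A 7-joint arm with a two-finger parallel gripper is mounted at the origin on a cart in front of the work surface, level with it; the furniture and walls round the work are solid. World frame = base frame: x ahead of the robot, y to its left, z up, the work surface at z = 0. Lengths are in m, angles in rad, forces in N, time in s.
With the tool pointing down it reaches from about 0.425 to 0.975 m from the base axis. Payload 16.7 kg.
Tool frame: the origin (TCP) lies between the finger pads; the fingertips stand 14 mm ahead of it and the grasp point (between the pads) lies 5 mm behind it; z points along the fingers, y is the line along which they close (so a half turn about z gives the same grasp; the last joint's range is limited). The gripper opens to 85 mm and grips with 20 to 120 N. Pads are 22 mm wide; open, the fingers measure 114 mm over their backs; the gripper's body (76 mm by 85 mm) begins 54 mm behind the grasp point. The pads swing forward as they close: fully open they stand 13 mm farther back than shut.
Start: joints at [-1.425, 0.426, 0.074, 1.606, -0.034, 1.111, -0.067], TCP at [0.197, 0.646, 0.245] pointing down, gripper open.
Joint ranges: [-2.85, 2.85], [-0.5, 2.14], [-1.23, 1.37], [0.21, 2.46], [-1.02, 4.16], [0.16, 2.05], [-2.73, 2.73]. Speed limits (rad/s): [1.89, 1.89, 2.39, 2.39, 3.01, 3.01, 3.01].

## Interface

Orientations are given as [roll, pitch, yaw] about the fixed x, y, z axes, in that order (R = Rz(yaw) Ry(pitch) Rx(roll)).
In Python, from bench import arm, cams gives the robot as it stands.
- The arm moves only by the tool play_rows, never from a script. Its arguments are lists of equal length, an entry for each row: "delta_rot": the turn, a rotation vector about the tool's x, y, z in rad, a list of three; "slide": the shift along the tool's x, y, z in m, a list of three; "claw": the finger opening in m, from 0 to 0.0854. In form: {"delta_rot": [[rx, ry, rz], ...], "slide": [[dx, dy, dz], ...], "claw": [claw, ...]}. A call has 1 to 8 rows; each row shifts and turns the commanded pose from where the row before left it, along the tool's axes as they then stand; what a row does not reach is not made up. A row lasts 1/10 s, in which the tool goes at most 50 mm and 8.59 degrees, less where a joint would pass 70% of its speed; a pose out of reach is approached as far as the arm can. A call is refused whole if a number of a shift passes 0.05 or a number of a turn 0.15, either way. A call with a gripper value outside its range is refused whole. The fingers move at their own pace and stop on an object; "force" is the grip in N (left out, the last holds). Time passes only in rows, so rows that do not move let the fingers close. It gives the time, the measured TCP pose, the force, the opening and the grip force at its end, in the units of the state.
- arm.read_state(): the state, without advancing time (a new reading comes with each control period).
- cams.capture(name): name is "side" or "top"; returns the picture (400x640x3 uint8, red, green, blue); there is no depth.
- cams.camera_info(name): a dict with "fx", "fy", "cx", "cy" (pixels), "k1" (the pictures are not rectified: a ray, as slopes to the right and down, at radius r is drawn at 1 + k1 r^2 times it, then the intrinsics apply), "rvec" (rotation vector, rad) and "tvec" (3), from world to camera coordinates, as OpenCV has them. Camera axes: x right, y down, z forward; pixel columns grow to the right and rows downward; lengths in m; the calibration is good to about 2 mm. A picture is of the moment at which its call begins. camera_info takes no time and is no camera call.
- arm.close_job(): hands the job in; it is judged then, once.
The state is a dict: "time": time; "qpos": joint angles; "joint_vel": joint speeds; "joint_torque": joint torques, N m; "eef_pos": TCP position; "tcp_rot": TCP orientation; "force": force on the tool from outside, world axes, zero at the start; "torque": the same for the moment, N m; "opening": finger opening in m; "gripper_force": force on a finger pad.
Only numpy, scipy, OpenCV 4.12 (cv2) and the standard library are available. Lean on these libraries where they do the work, as an engineer would, in place of code of your own. Each camera call takes 0.05 s, during which the arm holds its last target. There are 200 camera calls.

## Task

Open the blue solvent tin so that the cutter can be cleaned: press its red safety cap down against the spring, turn it anticlockwise while pressed, and lift it off, never loading the thin tin, its neck or the cap's catches with more than about 50 N. Set the wet cap down mouth down inside the round steel drip dish, so that it does not mark the machine table, and let go of it only once it stands there. Leave the dish and the other things where they are.

Things in the scene. Friction and masses are not known exactly. Their poses are not given: they have to be found in the camera images.
- cap: Red ribbed plastic cap, a round cup open below: 50 mm diameter, 25 mm high, about 45 g, two white arrows on top. Origin: centre of its mouth (underside), z up along its axis. Its outer wall can be gripped from above at any yaw. Inside, 120 degrees apart, three lugs sit under three hooks of the neck; a sprung disc in it bears on the neck's rim. Locked, the disc lifts it with about 8 N.
- cap_top (a point): Centre of the cap's flat top, 25 mm above the cap's origin. Pressed down 3 mm (about 16 N; the spring rises 2.4 N per mm) the lugs clear a 3 mm deep tooth on each hook; the cap bottoms at 5 mm (about 20 N). Turned while not pressed, pulled up while locked, or forced at its end stop, it loads the catches.
- tin_neck (a point): Centre of the neck's rim, 147 mm above the table. Kept pressed, the cap turns anticlockwise seen from above: the lugs leave the hooks at 0.7 rad from the locked start and meet a firm stop at 1.4 rad, so at 0.8 to 1.3 rad it is clear; eased off there, it rises 3 mm by its spring and then lifts straight off; 20 mm up it is free of the neck.
- tin: Blue rectangular solvent tin, 64 x 92 mm, with white label, fixed in a grey holder screwed to the table. Origin: centre of the holder's underside on the table; x along the 64 mm side, z up. Its flat top is at z = 125 mm; the neck, 33 mm in diameter (42 mm over its hooks), ends at z = 147 mm. Cap locked on: cap's mouth at z = 133 mm, top at 158 mm, cap's x axis along the tin's.
- drip_dish: Loose shallow round dish of bare steel, 126 mm across the rim, 112 mm across the floor, 13 mm high over its rolled rim, floor 2 mm thick, 0.35 kg. Origin: centre of its underside.
- spare_cutter: Bystander: aluminium cutter block, 70 x 70 x 36 mm, loose, the part that will be cleaned later. Origin: centre of its underside.
- guide_bearing: Bystander: ball bearing 62 mm in diameter, 16 mm high, lying flat. Origin: centre of its underside.
- bench_brush: Bystander: wooden hand brush, 45 x 270 x 72 mm, long along its y. Origin: centre of its underside.
- masking_tape: Bystander: roll of masking tape 112 mm in diameter, 24 mm high, lying flat. Origin: centre of its underside.
Things that resemble listed ones, but are neither listed nor needed, are in the scene too. Of the things that look like the cap, the middle-sized one is meant.

How it is judged:
On the way, in this order (a step that is already met when the one before it is completed fails the run):
1. the cap is still on the neck, pressed past its catches and turned clear of them (at least 0.72 rad from locked) (angle between the x axis of cap and the x axis of tin, either way round above 0.72 rad and horizontal distance between cap and tin below 0.005 m and z of cap in the frame of tin below 0.14 m and angle between cap's own z axis and vertical below 0.15 rad), for 0.1 s.
2. the cap is lifted off the neck (z of cap in the frame of tin above 0.16 m and contact force between cap and tin below 0.2 N), for 0.1 s.
At the end, for the whole second after the job is handed in: the cap stands mouth down on the floor of the drip dish, its centre within 32 mm of the dish's centre and upright within 0.1 rad, released and at rest; the dish still stands on the table within 30 mm of where it was (horizontal distance between cap and drip_dish below 0.032 m and z of cap in the frame of drip_dish between 0 and 0.006 m and angle between cap's own z axis and vertical below 0.1 rad and linear speed of cap below 0.02 m/s and contact force between the fingers and cap below 0.1 N and height (world z) of drip_dish below 0.004 m and distance of drip_dish from where it was at the start of the episode below 0.03 m); the robot touches nothing.
It fails at once if the cap and the tin press on each other with more than 50 N (catches forced or neck dented) (contact force between cap and tin above 50 N).
It fails at once if the robot presses on the tin itself with more than 50 N (contact force between any of the arm, the fingers and tin above 50 N).
It fails at once if the cap is let go in the air over the dish instead of being set down (horizontal distance between cap and drip_dish below 0.06 m and z of cap in the frame of drip_dish above 0.02 m and contact force between anything else and cap below 0.02 N).
It fails at once if the cutter block, bearing, brush or tape roll is moved by more than 30 mm (distance of any of spare_cutter, guide_bearing, bench_brush, masking_tape from where it was at the start of the episode above 0.03 m).
It also fails if it takes over 45 s, if anything falls off the work surface, if the arm or the gripper's body presses on something with over 40 N, if the wrist force passes 120 N, or if a joint passes its speed limit or range.

## Working session

There is one attempt and no reset: what is moved stays moved. The work goes in short steps, Python scripts to look and compute and a tool call to move; the robot and the scene stay as the last step left them, time stands still between calls to the robot, and variables do not carry over. Pictures are saved under pics/ and viewed, at most 10 in all, crops included, and the job is handed in when it is done.

Besides the shell and the picture viewer there is one more tool, called after "Emit:" by a JSON object that holds its "api" and its "payload", one argument or row to a line. play_rows: Moves the arm, as the interface text tells. Its arguments: {"type":"object","properties":{"delta_rot":{"type":"array","items":{"type":"array","items":{"type":"number"}}},"slide":{"type":"array","items":{"type":"array","items":{"type":"number"}}},"claw":{"type":"array","items":{"type":"number"}},"force":{"type":"number"}},"required":["delta_rot","slide","claw"]}

```bash
mkdir -p pics
python3 - <<'E'
from bench import arm, cams
import cv2
s=arm.read_state(); print({k:s[k] for k in("time","qpos","eef_pos","tcp_rot","force","opening")})
for n in("side","top"):
    im=cams.capture(n); cv2.imwrite(f"pics/{n}0.png",im[:,:,::-1]); print(n,cams.camera_info(n))
E
```

```text
{'time': 0.0, 'qpos': array([-1.42453353,  0.42671554,  0.07383817,  1.60661517, -0.0340734 ,
        1.11079164, -0.06713915]), 'eef_pos': array([0.19665459, 0.64530962, 0.24461759]), 'tcp_rot': array([-3.14032654e+00,  1.11480388e-04,  2.84578227e+00]), 'force': array([-0.21807063,  1.13953263, -0.49617434]), 'opening': 0.08530419549722966}
side {'fx': 404.3686074638128, 'fy': 404.3686074638128, 'cx': 312.7616120633304, 'cy': 200.9172143486721, 'k1': -0.056264601427754364, 'rvec': array([ 0.26824175, -2.56080232,  1.61472097]), 'tvec': array([0.58691086, 0.175801  , 0.86319261])}
top {'fx': 415.558478721395, 'fy': 415.558478721395, 'cx': 319.5096483979712, 'cy': 195.7536416659654, 'k1': -0.09057400561807641, 'rvec': array([ 2.04942382, -2.17104034,  0.2234667 ]), 'tvec': array([-0.00122221,  0.60951506,  1.0320021 ])}
```

View pics/top0.png

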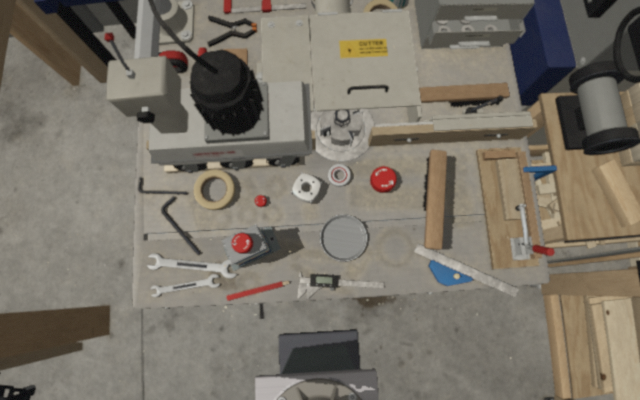

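View pics/side0.png

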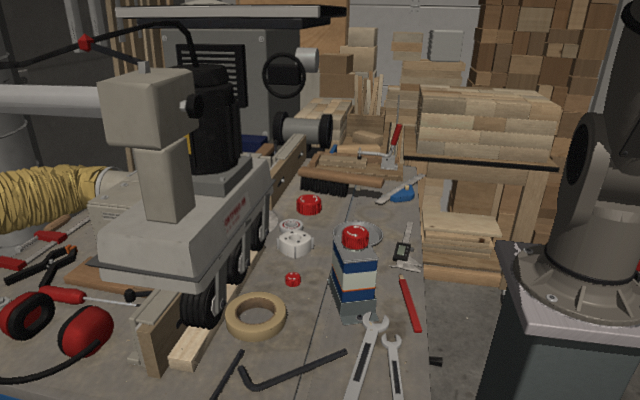

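The top view shows the capped tin at about (242,242) and the dish at (345,238). The decoy red caps are at (261,201), small, and (384,179), large. The side view shows the tin's cap at (355,237).

```bash
cat > h.py <<'E'
import numpy as np, cv2
from bench import arm, cams
def cam(n):
    i=cams.camera_info(n); K=np.array([[i['fx'],0,i['cx']],[0,i['fy'],i['cy']],[0,0,1]])
    return K,np.array([i['k1'],0,0,0,0.]),np.array(i['rvec']),np.array(i['tvec'])
def proj(n,P):
    K,d,r,t=cam(n); return cv2.projectPoints(np.array(P,float).reshape(-1,3),r,t,K,d)[0][:,0]
def ray(n,uv):
    K,d,r,t=cam(n); R=cv2.Rodrigues(r)[0]
    p=cv2.undistortPoints(np.array(uv,float).reshape(-1,1,2),K,d)[:,0]
    return -R.T@t,np.c_[p,np.ones(len(p))]@R
def onz(n,uv,z):
    c,d=ray(n,uv); return c+d*((z-c[2])/d[:,2])[:,None]
def tri(uva,uvb):
    (a,d),(b,e)=ray('top',[uva]),ray('side',[uvb]); d,e=d[0],e[0]
    s,u=np.linalg.lstsq(np.c_[d,-e],b-a,rcond=None)[0]; return a+s*d,b+u*e
def red(im):
    h=cv2.cvtColor(im,cv2.COLOR_RGB2HSV); return (((h[...,0]<8)|(h[...,0]>172))&(h[...,1]>150)&(h[...,2]>70)).astype(np.uint8)
E
python3 - <<'E'
from h import *
for n in('top','side'):
    im=cv2.imread(f'pics/{n}0.png')[:,:,::-1].copy()
    print(n,'cam',ray(n,[[0,0]])[0].round(3),'tcp/base',proj(n,[[.197,.646,.245],[0,0,0],[.6,0,0],[.6,.3,0]]).round())
    m=red(im); k,l,st,c=cv2.connectedComponentsWithStats(m)
    for i in range(1,k):
        if st[i,4]>40: print(st[i],c[i].round(1), onz(n,[c[i]],.158)[0].round(3),onz(n,[c[i]],.025)[0].round(3))
e=[]
im=cv2.imread('pics/top0.png'); 
a=cv2.resize(im[170:300,190:400],None,fx=3.8,fy=3.8,interpolation=cv2.INTER_CUBIC)
cv2.imwrite('pics/c1.png',a)
print('dish guess',onz('top',[[345,238],[322,238],[368,238],[345,215],[345,261]],.013).round(3))
E
```

```text
top cam [ 0.38  -0.029  1.136] tcp/base [[ 15. 382.]
 [319. 433.]
 [307. 204.]
 [200. 210.]]
[224   0   7  13  78] [227.1   5.8] [1.135 0.187 0.158] [1.238 0.216 0.025]
[263   0   8  12  86] [266.3   5.4] [1.128 0.079 0.158] [1.23  0.094 0.025]
[160  51  27  10 147] [173.6  54.8] [0.994 0.331 0.158] [1.078 0.379 0.025]
[371 167  25  25 405] [382.8 179.4] [ 0.62  -0.192  0.158] [ 0.653 -0.214  0.025]
[257 196   9  10  71] [260.9 200.9] [0.584 0.106 0.158] [0.612 0.124 0.025]
[233 234  20  19 227] [242.5 243. ] [0.485 0.152 0.158] [0.499 0.177 0.025]
[533 245  21  10 124] [542.9 249.9] [ 0.424 -0.564  0.158] [ 0.43  -0.637  0.025]
[228 283  54  17 192] [253.6 290.8] [0.373 0.129 0.158] [0.372 0.151 0.025]
side cam [0.436 0.808 0.527] tcp/base [[733. 532.]
 [580. 281.]
 [313. 251.]
 [278. 341.]]
[ 78  34  15  16 129] [83.6 41.6] [ 4.575 -4.106  0.158] [ 6.068 -5.878  0.025]
[391 124  11  21 112] [396. 134.] [ 0.427 -0.503  0.158] [ 0.423 -0.975  0.025]
[297 195  24  20 393] [308.4 205.1] [0.595 0.074 0.158] [ 0.652 -0.19   0.025]
[342 226  27  23 475] [354.9 237.9] [0.486 0.185 0.158] [ 0.504 -0.039  0.025]
[ 34 231  31  13 241] [ 48.9 235.4] [1.028 0.299 0.158] [1.241 0.115 0.025]
[  0 256  25  15 228] [  9.9 262.9] [1.024 0.389 0.158] [1.235 0.238 0.025]
[286 273  15  14 158] [292.8 279.7] [0.563 0.328 0.158] [0.609 0.155 0.025]
[399 279  23  54 382] [410.1 306.6] [0.391 0.353 0.158] [0.374 0.19  0.025]
[ 38 285  46  19 531] [ 62.4 293.9] [0.879 0.436 0.158] [1.039 0.301 0.025]
[  0 292  34  44 346] [ 10.6 310.1] [0.924 0.483 0.158] [1.1   0.366 0.025]
[  62  306   44   51 1194] [ 81.2 329.7] [0.802 0.491 0.158] [0.934 0.377 0.025]
dish guess [[ 0.499 -0.099  0.013]
 [ 0.502 -0.037  0.013]
 [ 0.495 -0.161  0.013]
 [ 0.562 -0.103  0.013]
 [ 0.437 -0.095  0.013]]
```

View pics/c1.png

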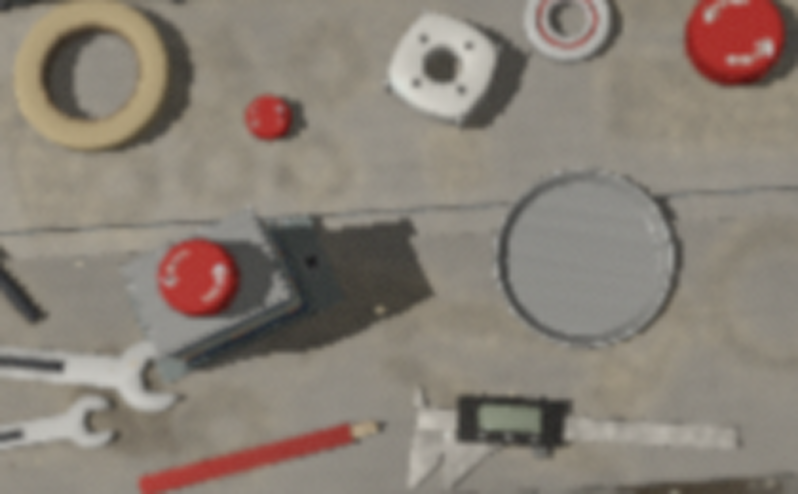

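The crop shows the red cap (middle size) on the grey tin at about (242,243) full-frame, and the dish centred at about (345,238) with a diameter of about 46 px. The view's sides of the tin are visible. Next I'll refine the cap and dish positions using edges.

Run:
```python
from h import *
def redness(im): 
    f=im.astype(float); return f[...,0]-np.maximum(f[...,1],f[...,2])
# subpixel silhouettes, looser threshold
B={}
for n,(u0,v0,u1,v1) in {'top':(225,225,262,262),'side':(332,214,380,262)}.items():
    im=cv2.imread(f'pics/{n}0.png')[:,:,::-1].copy(); r=redness(im)[v0:v1,u0:u1]
    r=cv2.resize(r,None,fx=8,fy=8,interpolation=cv2.INTER_CUBIC); m=(r>45).astype(np.uint8)
    cs=max(cv2.findContours(m,cv2.RETR_EXTERNAL,cv2.CHAIN_APPROX_NONE)[0],key=cv2.contourArea)
    p=(cs[:,0]+.5)/8-.5+[u0,v0]; B[n]=p
    print(n,'bbox',p.min(0).round(1),p.max(0).round(1),cv2.contourArea(cs)/64)
# silhouette midpoint of a cylinder = projection of its mid-height centre: extents in u,v
mid={n:(B[n].min(0)+B[n].max(0))/2 for n in B}
print('mid pts',mid,'top@.1455',onz('top',[mid['top']],.1455)[0].round(4),'side@.1455',onz('side',[mid['side']],.1455)[0].round(4))
print('tri',[x.round(4) for x in tri(mid['top'],mid['side'])])
c=onz('top',[mid['top']],.1455)[0]
a=np.linspace(0,2*np.pi,90)
for n in B:
    P=np.concatenate([np.c_[c[0]+.025*np.cos(a),c[1]+.025*np.sin(a),a*0+z] for z in(.133,.158)])
    q=proj(n,P); print(n,'predicted bbox',q.min(0).round(1),q.max(0).round(1))
# dish
im=cv2.imread('pics/top0.png'); g=cv2.cvtColor(im,cv2.COLOR_BGR2GRAY)[200:275,305:385]
g=cv2.GaussianBlur(cv2.resize(g,None,fx=6,fy=6,interpolation=cv2.INTER_CUBIC),(0,0),3)
h=cv2.HoughCircles(g,cv2.HOUGH_GRADIENT,1.5,20,param1=60,param2=30,minRadius=110,maxRadius=170)
for x,y,r in h[0][:4]:
    uv=[(x+.5)/6-.5+305,(y+.5)/6-.5+200]; print('dish',np.round(uv,1),'r px',r/6,'->',onz('top',[uv],.01)[0].round(4),'exp r px',.063*415/1.1)
im=cv2.imread('pics/side0.png')
cv2.imwrite('pics/c2.png',cv2.resize(im[180:330,270:430],None,fx=4,fy=4,interpolation=cv2.INTER_CUBIC))
```

```text
top bbox [230.9 232.3] [252.1 252.7] 335.40625
side bbox [341.6 225.1] [368.6 249.1] 529.0390625
mid pts {'top': array([241.5, 242.5]), 'side': array([355.0625, 237.0625])} top@.1455 [0.4878 0.1572 0.1455] side@.1455 [0.4874 0.1613 0.1455]
tri [array([0.488 , 0.1576, 0.1433]), array([0.4877, 0.1576, 0.1433])]
top predicted bbox [230.  231.5] [252.7 253.4]
side predicted bbox [341.3 223.5] [369.1 248.9]
dish [343.2 236.5] r px 23.058334 -> [ 0.5033 -0.0945  0.01  ] exp r px 23.768181818181816
```

View pics/c2.png

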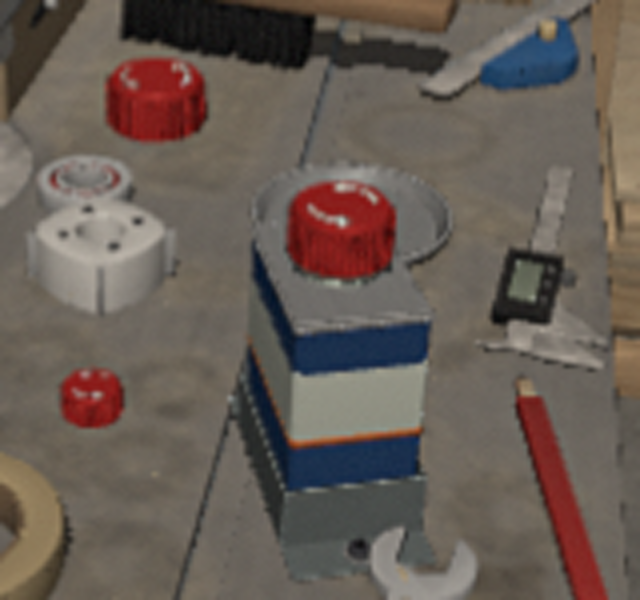

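The enlarged view shows the locked cap at about (355,237) full-frame. The two views agree on a cap centre of (0.488, 0.157), height 0.143 against the expected 0.1455. The dish is at (0.503, -0.095). I'm moving over the cap.

Emit:
{"api": "play_rows", "payload": {
  "delta_rot": [
    [0,0,0],
    [0,0,0],
    [0,0,0],
    [0,0,0],
    [0,0,0],
    [0,0,0],
    [0,0,0],
    [0,0,0]
  ],
  "slide": [
    [-0.026,-0.024,0],
    [-0.026,-0.024,0],
    [-0.026,-0.024,0],
    [-0.026,-0.024,0],
    [-0.026,-0.024,0],
    [-0.026,-0.024,0],
    [-0.026,-0.024,0],
    [-0.026,-0.024,0]
  ],
  "claw": [0.085,0.085,0.085,0.085,0.085,0.085,0.085,0.085],
  "force": 60
}}

```text
time: 0.9
eef_pos: [0.3402, 0.3999, 0.2452]
tcp_rot: [-3.141, -0.0, 2.846]
force: [0.6, -0.3, 0.8]
opening: 0.0848
gripper_force: 0.0
```

Emit:
{"api": "play_rows", "payload": {
  "delta_rot": [
    [0,0,0],
    [0,0,0],
    [0,0,0],
    [0,0,0],
    [0,0,0],
    [0,0,0],
    [0,0,0],
    [0,0,0]
  ],
  "slide": [
    [-0.026,-0.024,0],
    [-0.026,-0.024,0],
    [-0.026,-0.024,0],
    [-0.026,-0.024,0],
    [-0.026,-0.024,0],
    [-0.026,-0.024,0],
    [-0.026,-0.024,0],
    [-0.02,-0.02,0]
  ],
  "claw": [0.085,0.085,0.085,0.085,0.085,0.085,0.085,0.085]
}}

```text
time: 1.7
eef_pos: [0.4788, 0.1606, 0.2453]
tcp_rot: [-3.141, 0.0, 2.845]
force: [-1.3, 0.3, 0.2]
opening: 0.0849
gripper_force: 0.0
```

Run:
```python
from h import *
s=arm.read_state(); p=s['eef_pos']; y=s['tcp_rot'][2]; print({k:np.round(s[k],4) for k in("time","qpos","eef_pos","tcp_rot","force")})
d=np.array([.488,.1575])-p[:2]; print('tool dx,dy',(d@[np.cos(y),np.sin(y)]).round(4),(d@[np.sin(y),-np.cos(y)]).round(4))
```

```text
{'time': np.float64(1.7), 'qpos': array([-0.787 ,  0.1472,  0.3736,  1.998 , -0.0631,  1.0075,  0.8905]), 'eef_pos': array([0.4788, 0.1606, 0.2453]), 'tcp_rot': array([-3.1413,  0.    ,  2.8446]), 'force': array([-1.3262,  0.3452,  0.1866])}
tool dx,dy -0.0097 -0.0003
```

Emit:
{"api": "play_rows", "payload": {
  "delta_rot": [
    [0,0,0],
    [0,0,0.1],
    [0,0,0.1],
    [0,0,0.1],
    [0,0,0.1],
    [0,0,0.1],
    [0,0,0.1],
    [0,0,0]
  ],
  "slide": [
    [-0.01,0,0.01],
    [0,0,0.02],
    [0,0,0.02],
    [0,0,0.015],
    [0,0,0.01],
    [0,0,0.005],
    [0,0,0],
    [0,0,0]
  ],
  "claw": [0.085,0.085,0.085,0.085,0.085,0.085,0.085,0.085]
}}

```text
time: 2.5
eef_pos: [0.4874, 0.1601, 0.1646]
tcp_rot: [-3.14, 0.0, 2.244]
force: [-0.1, 0.0, 0.2]
opening: 0.0848
gripper_force: 0.0
```

Run:
```python
from h import *
s=arm.read_state(); p=s['eef_pos']; y=s['tcp_rot'][2]; print({k:np.round(s[k],4) for k in("time","qpos","eef_pos","tcp_rot","force")})
d=np.array([.488,.1575])-p[:2]; print('tool dx,dy',(d@[np.cos(y),np.sin(y)]).round(4),(d@[np.sin(y),-np.cos(y)]).round(4))
T,S=[cams.capture(n) for n in('top','side')]
a=[cv2.resize(i[v-50:v+50,u-50:u+50],(400,400),interpolation=cv2.INTER_CUBIC) for i,u,v in((T,242,242),(S,355,225))]
cv2.imwrite('pics/c3.png',np.hstack(a)[:,:,::-1])
```

```text
{'time': np.float64(2.5), 'qpos': array([-0.8339,  0.2766,  0.4602,  2.0651, -0.1638,  0.8352,  0.3953]), 'eef_pos': array([0.4874, 0.1601, 0.1646]), 'tcp_rot': array([-3.1404,  0.    ,  2.2444]), 'force': array([-0.0646,  0.0231,  0.1515])}
tool dx,dy -0.0024 -0.0011
```

View pics/c3.png

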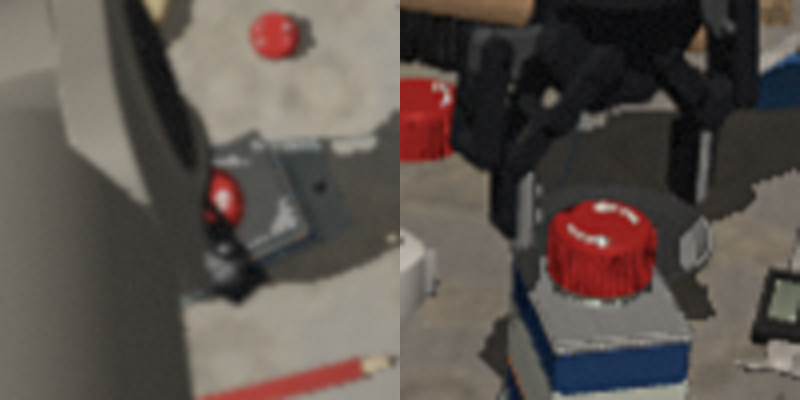

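Left crop (top view): the cap is partly hidden by the wrist. Right crop (side view): the open fingers straddle the cap, with tips at about (520,235) and (690,240) in the crop. I'm centring by 2 mm, lowering, and closing gently at 20 N.

Emit:
{"api": "play_rows", "payload": {
  "delta_rot": [
    [0,0,0],
    [0,0,0],
    [0,0,0],
    [0,0,0],
    [0,0,0],
    [0,0,0],
    [0,0,0],
    [0,0,0]
  ],
  "slide": [
    [-0.002,-0.001,0.005],
    [0,0,0.006],
    [0,0,0.005],
    [0,0,0],
    [0,0,0],
    [0,0,0],
    [0,0,0],
    [0,0,0]
  ],
  "claw": [0.085,0.085,0.085,0.07,0.06,0.055,0.055,0.055],
  "force": 20
}}

```text
time: 3.4
eef_pos: [0.4883, 0.1576, 0.1495]
tcp_rot: [3.141, 0.0, 2.246]
force: [-0.1, 0.6, 0.7]
opening: 0.0547
gripper_force: 0.0
```

Emit:
{"api": "play_rows", "payload": {
  "delta_rot": [
    [0,0,0],
    [0,0,0],
    [0,0,0],
    [0,0,0]
  ],
  "slide": [
    [0,0,0],
    [0,0,0],
    [0,0,0],
    [0,0,0]
  ],
  "claw": [0.052,0.05,0.048,0.048],
  "force": 20
}}

```text
time: 3.8
eef_pos: [0.4876, 0.157, 0.1493]
tcp_rot: [-3.14, -0.0, 2.245]
force: [-5.1, -4.4, 7.1]
opening: 0.0498
gripper_force: 19.5
```

Emit:
{"api": "play_rows", "payload": {
  "delta_rot": [
    [0,0,0],
    [0,0,0],
    [0,0,0],
    [0,0,0]
  ],
  "slide": [
    [0,-0.001,0],
    [0,0,0],
    [0,0,0],
    [0,0,0]
  ],
  "claw": [0.045,0.045,0.045,0.045],
  "force": 60
}}

```text
time: 4.2
eef_pos: [0.4875, 0.1569, 0.1496]
tcp_rot: [3.141, -0.0, 2.246]
force: [-2.7, -1.1, 7.6]
opening: 0.0485
gripper_force: 60.6
```

Emit:
{"api": "play_rows", "payload": {
  "delta_rot": [
    [0,0,0],
    [0,0,0],
    [0,0,0],
    [0,0,0]
  ],
  "slide": [
    [0,0,0.001],
    [0,0,0.001],
    [0,0,0],
    [0,0,0]
  ],
  "claw": [0.045,0.045,0.045,0.045]
}}

```text
time: 4.6
eef_pos: [0.4876, 0.1569, 0.1478]
tcp_rot: [3.141, -0.0, 2.246]
force: [-5.4, -2.0, 12.4]
opening: 0.0485
gripper_force: 61.3
```

Emit:
{"api": "play_rows", "payload": {
  "delta_rot": [
    [0,0,0],
    [0,0,0],
    [0,0,0],
    [0,0,0],
    [0,0,0]
  ],
  "slide": [
    [0,-0.0005,0.001],
    [0,0,0.001],
    [0,0,0.0005],
    [0,0,0],
    [0,0,0]
  ],
  "claw": [0.045,0.045,0.045,0.045,0.045]
}}

```text
time: 5.1
eef_pos: [0.4876, 0.1569, 0.1458]
tcp_rot: [3.14, -0.0, 2.246]
force: [-5.6, -1.4, 17.4]
opening: 0.0488
gripper_force: 61.8
```

Emit:
{"api": "play_rows", "payload": {
  "delta_rot": [
    [0,0,-0.08],
    [0,0,-0.08],
    [0,0,-0.08],
    [0,0,0]
  ],
  "slide": [
    [0,0,0],
    [0,0,0],
    [0,0,0],
    [0,0,0]
  ],
  "claw": [0.045,0.045,0.045,0.045]
}}

```text
time: 5.5
eef_pos: [0.4877, 0.1568, 0.1458]
tcp_rot: [3.14, 0.0, 2.489]
force: [-4.2, -2.5, 17.5]
opening: 0.0489
gripper_force: 61.7
```

Run:
```python
from h import *
s=arm.read_state(); print({k:np.round(s[k],4) for k in("time","qpos","eef_pos","tcp_rot","force","torque")})
```

```text
{'time': np.float64(5.5), 'qpos': array([-0.7734,  0.2976,  0.3984,  2.081 , -0.1615,  0.79  ,  0.6411]), 'eef_pos': array([0.4877, 0.1568, 0.1458]), 'tcp_rot': array([3.1399e+00, 4.0000e-04, 2.4887e+00]), 'force': array([-4.1524, -2.4935, 17.5077]), 'torque': array([-0.4193,  0.7264,  0.0526])}
```

Emit:
{"api": "play_rows", "payload": {
  "delta_rot": [
    [0,0,-0.1],
    [0,0,-0.1],
    [0,0,-0.1],
    [0,0,-0.1],
    [0,0,0]
  ],
  "slide": [
    [0,0,0],
    [0,0,0],
    [0,0,0],
    [0,0,0],
    [0,0,0]
  ],
  "claw": [0.045,0.045,0.045,0.045,0.045]
}}

```text
time: 6.0
eef_pos: [0.4875, 0.1564, 0.1457]
tcp_rot: [3.141, 0.001, 2.889]
force: [-4.2, -4.4, 17.4]
opening: 0.0484
gripper_force: 61.7
```

Emit:
{"api": "play_rows", "payload": {
  "delta_rot": [
    [0,0,-0.1],
    [0,0,-0.1],
    [0,0,-0.1],
    [0,0,-0.1],
    [0,0,0],
    [0,0,0],
    [0,0,0]
  ],
  "slide": [
    [0,0,0],
    [0,0,0],
    [0,0,0],
    [0,0,0],
    [0,0,0],
    [0,0,0],
    [0,0,0]
  ],
  "claw": [0.045,0.045,0.045,0.045,0.045,0.045,0.045]
}}

```text
time: 6.7
eef_pos: [0.4872, 0.1561, 0.1456]
tcp_rot: [-3.141, 0.0, -2.998]
force: [-5.8, -5.5, 18.3]
opening: 0.0487
gripper_force: 61.7
```

Run:
```python
from h import *
s=arm.read_state(); print({k:np.round(s[k],4) for k in("time","qpos","eef_pos","tcp_rot","force","torque")})
S=cams.capture('side'); cv2.imwrite('pics/c4.png',cv2.resize(S[175:275,305:405],(500,500),interpolation=cv2.INTER_CUBIC)[:,:,::-1])
```

```text
{'time': np.float64(6.7), 'qpos': array([-0.6366,  0.2863,  0.2354,  2.0742, -0.0925,  0.7905,  1.3692]), 'eef_pos': array([0.4872, 0.1561, 0.1456]), 'tcp_rot': array([-3.1415e+00,  3.0000e-04, -2.9979e+00]), 'force': array([-5.7622, -5.4861, 18.2879]), 'torque': array([-1.3938,  1.2176,  0.0847])}
```

View pics/c4.png

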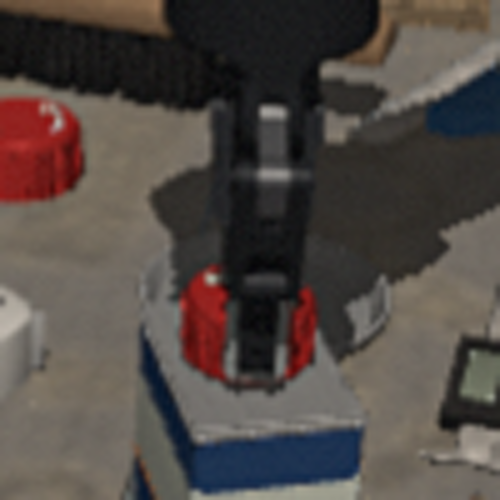

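The side crop shows the finger on the cap. The turn has reached 1.04 rad with negligible torque. I'm easing off slowly and watching the vertical force.

Emit:
{"api": "play_rows", "payload": {
  "delta_rot": [
    [0,0,0],
    [0,0,0],
    [0,0,0],
    [0,0,0],
    [0,0,0],
    [0,0,0]
  ],
  "slide": [
    [0,0,-0.001],
    [0,0,-0.001],
    [0,0,-0.001],
    [0,0,-0.001],
    [0,0,-0.001],
    [0,0,0]
  ],
  "claw": [0.045,0.045,0.045,0.045,0.045,0.045]
}}

```text
time: 7.35
eef_pos: [0.4872, 0.1561, 0.1502]
tcp_rot: [-3.141, 0.0, -2.998]
force: [-2.9, -5.2, 6.4]
opening: 0.0489
gripper_force: 61.5
```

Emit:
{"api": "play_rows", "payload": {
  "delta_rot": [
    [0,0,0],
    [0,0,0],
    [0,0,0],
    [0,0,0],
    [0,0,0],
    [0,0,0]
  ],
  "slide": [
    [0,0,-0.001],
    [0,0,-0.001],
    [0,0,-0.001],
    [0,0,-0.001],
    [0,0,-0.001],
    [0,0,0]
  ],
  "claw": [0.045,0.045,0.045,0.045,0.045,0.045]
}}

```text
time: 7.95
eef_pos: [0.4867, 0.1562, 0.1546]
tcp_rot: [-3.141, -0.001, -2.998]
force: [-1.1, -5.8, -0.8]
opening: 0.0484
gripper_force: 62.5
```

Emit:
{"api": "play_rows", "payload": {
  "delta_rot": [
    [0,0,0],
    [0,0,0],
    [0,0,0],
    [0,0,0],
    [0,0,0],
    [0,0,0],
    [0,0,0],
    [0,0,0]
  ],
  "slide": [
    [0,-0.0005,-0.003],
    [0,0,-0.004],
    [0,0,-0.005],
    [0,0,-0.006],
    [0,0,-0.008],
    [0,0,-0.012],
    [0,0,-0.012],
    [0,0,0]
  ],
  "claw": [0.045,0.045,0.045,0.045,0.045,0.045,0.045,0.045]
}}

```text
time: 8.75
eef_pos: [0.488, 0.1564, 0.2069]
tcp_rot: [3.14, 0.003, -2.998]
force: [-0.1, -0.1, -0.8]
opening: 0.0487
gripper_force: 62.6
```

Run:
```python
from h import *
s=arm.read_state(); p=s['eef_pos']; y=s['tcp_rot'][2]; print({k:np.round(s[k],4) for k in("time","qpos","eef_pos","tcp_rot","force")})
d=np.array([.502,-.0955])-p[:2]; print('tool dx,dy',(d@[np.cos(y),np.sin(y)]).round(4),(d@[np.sin(y),-np.cos(y)]).round(4))
S=cams.capture('side');T=cams.capture('top'); cv2.imwrite('pics/c5.png',np.hstack([cv2.resize(S[150:270,300:420],(400,400),interpolation=cv2.INTER_CUBIC),cv2.resize(T[180:300,270:390],(400,400),interpolation=cv2.INTER_CUBIC)])[:,:,::-1])
g=cv2.cvtColor(T,cv2.COLOR_RGB2GRAY)[200:275,305:385]
```

```text
{'time': np.float64(8.75), 'qpos': array([-0.653 ,  0.202 ,  0.2477,  2.0202, -0.0621,  0.9233,  1.3421]), 'eef_pos': array([0.488 , 0.1564, 0.2069]), 'tcp_rot': array([ 3.1405e+00,  2.8000e-03, -2.9976e+00]), 'force': array([-0.0741, -0.092 , -0.8319])}
tool dx,dy 0.0223 -0.2513
```

View pics/c5.png

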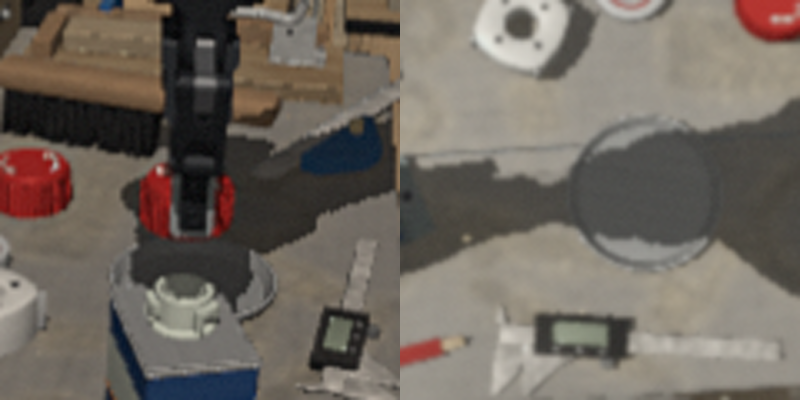

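The cap is off and in the fingers: left crop, cap at (187,200), bare neck at (185,305). The dish (right crop) hasn't moved, centred at about full-frame (343,237). Now carrying it to the dish.

Emit:
{"api": "play_rows", "payload": {
  "delta_rot": [
    [0,0,0],
    [0,0,0],
    [0,0,0],
    [0,0,0],
    [0,0,0],
    [0,0,0],
    [0,0,0],
    [0,0,0]
  ],
  "slide": [
    [0.002,-0.015,0],
    [0.002,-0.025,0],
    [0.003,-0.03,0],
    [0.003,-0.035,0],
    [0.003,-0.035,0],
    [0.003,-0.035,0],
    [0.003,-0.035,0],
    [0.002,-0.025,0]
  ],
  "claw": [0.045,0.045,0.045,0.045,0.045,0.045,0.045,0.045]
}}

```text
time: 9.65
eef_pos: [0.4992, -0.0826, 0.2045]
tcp_rot: [-3.141, -0.001, -3.0]
force: [0.8, 0.2, -0.6]
opening: 0.0482
gripper_force: 62.6
```

Emit:
{"api": "play_rows", "payload": {
  "delta_rot": [
    [0,0,0],
    [0,0,0],
    [0,0,0],
    [0,0,0],
    [0,0,0],
    [0,0,0],
    [0,0,0],
    [0,0,0]
  ],
  "slide": [
    [0.001,-0.015,0.01],
    [0,0,0.02],
    [0,0,0.025],
    [0,0,0.03],
    [0,0,0.03],
    [0,0,0.025],
    [0,0,0.015],
    [0,0,0]
  ],
  "claw": [0.045,0.045,0.045,0.045,0.045,0.045,0.045,0.045]
}}

```text
time: 10.45
eef_pos: [0.4993, -0.0952, 0.0478]
tcp_rot: [3.141, -0.004, -2.998]
force: [-0.8, -0.9, -1.2]
opening: 0.0487
gripper_force: 62.6
```

Run:
```python
from h import *
s=arm.read_state(); p=s['eef_pos']; y=s['tcp_rot'][2]; print({k:np.round(s[k],4) for k in("time","qpos","eef_pos","tcp_rot","force","opening")})
d=np.array([.501,-.0955])-p[:2]; print('tool dx,dy',(d@[np.cos(y),np.sin(y)]).round(4),(d@[np.sin(y),-np.cos(y)]).round(4))
S=cams.capture('side');T=cams.capture('top'); cv2.imwrite('pics/c6.png',np.hstack([cv2.resize(S[150:270,300:420],(400,400),interpolation=cv2.INTER_CUBIC),cv2.resize(T[180:300,270:390],(400,400),interpolation=cv2.INTER_CUBIC)])[:,:,::-1])
```

```text
{'time': np.float64(10.45), 'qpos': array([-0.2048,  0.4589,  0.3244,  2.1394, -0.2575,  0.5838,  2.0192]), 'eef_pos': array([ 0.4993, -0.0952,  0.0478]), 'tcp_rot': array([ 3.1415, -0.0043, -2.9981]), 'force': array([-0.7727, -0.8535, -1.1763]), 'opening': np.float64(0.0487)}
tool dx,dy -0.0016 -0.0005
```

View pics/c6.png

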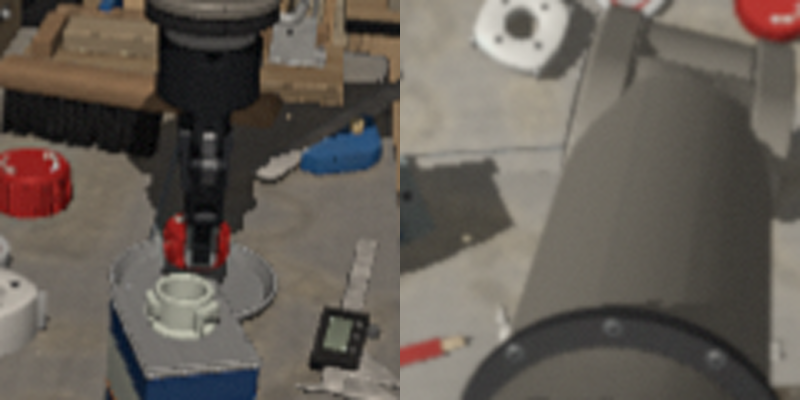

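The side crop shows the cap held upright over the dish at (197,243) in the crop. In the top view the arm hides it. Lowering slowly to contact.

Emit:
{"api": "play_rows", "payload": {
  "delta_rot": [
    [0,0,0],
    [0,0,0],
    [0,0,0],
    [0,0,0],
    [0,0,0],
    [0,0,0]
  ],
  "slide": [
    [0,0,0.008],
    [0,0,0.008],
    [0,0,0.006],
    [0,0,0.003],
    [0,0,0.001],
    [0,0,0]
  ],
  "claw": [0.045,0.045,0.045,0.045,0.045,0.045]
}}

```text
time: 11.15
eef_pos: [0.5012, -0.0945, 0.0237]
tcp_rot: [-3.142, -0.0, -2.997]
force: [0.2, 0.0, -0.8]
opening: 0.0486
gripper_force: 62.6
```

Emit:
{"api": "play_rows", "payload": {
  "delta_rot": [
    [0,0,0],
    [0,0,0],
    [0,0,0],
    [0,0,0],
    [0,0,0],
    [0,0,0]
  ],
  "slide": [
    [0,0,0.002],
    [0,0,0.001],
    [0,0,0.001],
    [0,0,0.0005],
    [0,0,0],
    [0,0,0]
  ],
  "claw": [0.045,0.045,0.045,0.045,0.045,0.045]
}}

```text
time: 11.75
eef_pos: [0.5012, -0.0945, 0.0194]
tcp_rot: [-3.142, -0.0, -2.997]
force: [-0.0, 0.0, -1.1]
opening: 0.0486
gripper_force: 62.6
```

Emit:
{"api": "play_rows", "payload": {
  "delta_rot": [
    [0,0,0],
    [0,0,0],
    [0,0,0],
    [0,0,0]
  ],
  "slide": [
    [0,0,0.0005],
    [0,0,0.0005],
    [0,0,0],
    [0,0,0]
  ],
  "claw": [0.045,0.045,0.045,0.045]
}}

```text
time: 12.15
eef_pos: [0.5014, -0.0945, 0.0189]
tcp_rot: [3.141, 0.0, -2.998]
force: [-4.6, 1.8, 15.5]
opening: 0.0484
gripper_force: 64.2
```

It made contact at the expected height. I'm easing the load, then opening partway, because the dish rim limits the fingers.

Emit:
{"api": "play_rows", "payload": {
  "delta_rot": [
    [0,0,0],
    [0,0,0],
    [0,0,0]
  ],
  "slide": [
    [0,0,-0.0004],
    [0,0,0],
    [0,0,0]
  ],
  "claw": [0.045,0.045,0.045],
  "force": 20
}}

```text
time: 12.45
eef_pos: [0.5014, -0.0945, 0.019]
tcp_rot: [3.142, 0.0, -2.997]
force: [-2.3, 0.3, 9.3]
opening: 0.0487
gripper_force: 63.6
```

Emit:
{"api": "play_rows", "payload": {
  "delta_rot": [
    [0,0,0],
    [0,0,0],
    [0,0,0],
    [0,0,0],
    [0,0,0],
    [0,0,0]
  ],
  "slide": [
    [0,0,0],
    [0,0,0],
    [0,0,0],
    [0,0,0],
    [0,0,0],
    [0,0,0]
  ],
  "claw": [0.05,0.052,0.055,0.06,0.063,0.063]
}}

```text
time: 13.05
eef_pos: [0.5012, -0.0945, 0.0187]
tcp_rot: [-3.142, -0.0, -2.997]
force: [-0.6, -0.2, 0.0]
opening: 0.0629
gripper_force: 0.0
```

Released with no residual force. Lifting straight up.

Emit:
{"api": "play_rows", "payload": {
  "delta_rot": [
    [0,0,0],
    [0,0,0],
    [0,0,0],
    [0,0,0],
    [0,0,0],
    [0,0,0],
    [0,0,0],
    [0,0,0]
  ],
  "slide": [
    [0,0,-0.003],
    [0,0,-0.006],
    [0,0,-0.01],
    [0,0,-0.015],
    [0,0,-0.02],
    [0,0,-0.025],
    [0,0,-0.03],
    [0,0,-0.03]
  ],
  "claw": [0.063,0.063,0.063,0.063,0.063,0.063,0.063,0.063]
}}

```text
time: 13.85
eef_pos: [0.501, -0.0946, 0.1596]
tcp_rot: [-3.141, 0.0, -2.998]
force: [1.1, 0.5, -0.2]
opening: 0.063
gripper_force: 0.0
```

Emit:
{"api": "play_rows", "payload": {
  "delta_rot": [
    [0,0,0],
    [0,0,0],
    [0,0,0],
    [0,0,0],
    [0,0,0],
    [0,0,0]
  ],
  "slide": [
    [0,0,-0.03],
    [0,0,-0.03],
    [0,0,-0.02],
    [0,0,0],
    [0,0,0],
    [0,0,0]
  ],
  "claw": [0.063,0.063,0.063,0.063,0.063,0.063]
}}

```text
time: 14.45
eef_pos: [0.5007, -0.0944, 0.2373]
tcp_rot: [3.141, -0.001, -2.997]
force: [0.2, -0.3, -0.4]
opening: 0.063
gripper_force: 0.0
```

Run:
```python
from h import *
s=arm.read_state(); print({k:np.round(s[k],4) for k in("time","eef_pos","force","joint_vel")})
S=cams.capture('side'); cv2.imwrite('pics/c7.png',cv2.resize(S[150:270,300:420],(600,600),interpolation=cv2.INTER_CUBIC)[:,:,::-1])
m=red(S); k,l,st,c=cv2.connectedComponentsWithStats(m)
for i in range(1,k):
    if st[i,4]>40 and 320<c[i][0]<400: print(st[i],c[i])
print(proj('side',[[.501,-.0945,.0145],[.501,-.0945,.0]]))
```

```text
{'time': np.float64(14.45), 'eef_pos': array([ 0.5007, -0.0944,  0.2373]), 'force': array([ 0.2433, -0.3379, -0.3924]), 'joint_vel': array([ 0.0005,  0.0107, -0.0031,  0.0008,  0.0006, -0.0005,  0.0006])}
[391 124  11  21 112] [396.04464286 133.99107143]
[348 225  19  11 101] [357.44554455 228.87128713]
[[358.06872004 230.62314095]
 [357.74860265 235.53650777]]
```

View pics/c7.png

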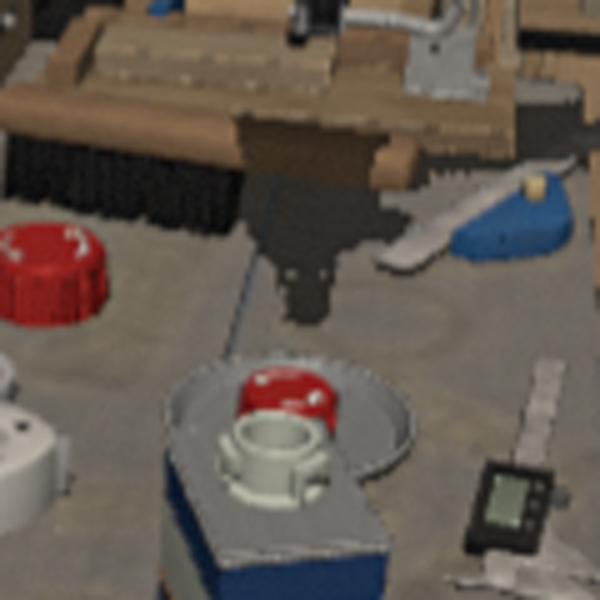

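The cap stands upright, mouth down, in the middle of the dish: crop (290,400), full-frame (357,229), as predicted. The arm is clear of everything, so I'm handing in.

```bash
python3 -c "
from bench import arm
print(arm.close_job())"
```

```text
the job is handed in; nothing more can be done
None
```

I opened the tin and set the cap mouth down near the centre of the drip dish; the final picture shows it standing upright there. I let go of it only after it touched the dish floor, then moved the arm clear. The job was handed in about 14.5 s into the 45 s limit, and no verdict came back.

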